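Kit up the power supply and amplifier boards

TASK

Make up two kits in the white foam trays: the tray with the long circuit board gets the transformer and the larger capacitor, the tray with the square circuit board gets the finned heat sink, the smaller capacitor and the relay. Stand each part upright, just as it stands now, flat on the floor of an empty pocket of its own, not on a board, and set it down rather than dropping it. Leave the paper cup, the solder reel and the flux jar where they are.

Things in the scene. Friction and masses are not known exactly. Their poses are not given: they have to be found in the camera images.
- transformer: Mains transformer, 48 mm along its x, 40 mm along its y, 40 mm high, about 0.28 kg. Dark steel core of laminations, 48 x 22 x 40 mm (flat ends at x = +24 and -24 mm, 22 mm wide over the full height), with a tan taped winding bulging out of both its long sides. Loose, standing on the bench mat; origin at the centre of its underside, z up.
- capacitor_large: The larger of two black cylindrical electrolytic capacitors: 40 mm in diameter, 55 mm high, with two 6 mm pins on top; about 110 g. Loose, standing on the bench mat; origin at the centre of its underside, z up.
- capacitor_small: The smaller black cylindrical capacitor: 25 mm in diameter, 40 mm high, with two 6 mm pins on top; about 32 g. Loose, standing on the bench mat; origin at the centre of its underside, z up.
- heat_sink: Aluminium heat sink with seven upright fins: 45 mm along its x, 28 mm along its y, 42 mm high, about 75 g. The outermost fins give flat faces 28 mm wide at x = +22.5 and -22.5 mm. Loose, standing on the bench mat; origin at the centre of its underside, z up.
- relay: Power relay: box 38 mm along its x, 28 mm along its y, 38 mm high, grey cover below and black base with five brass blades, 8 mm tall, on top; about 60 g. Loose, standing on the bench mat; origin at the centre of its underside, z up.
- tray_power: Fixed white foam tray 168 x 168 x 30 mm, sides along its x and y. Origin at the centre of its underside, z up. Rim 12 mm and ribs 8 mm wide; pockets 68 x 68 mm, 10 mm deep, floors 20 mm above the underside. Brown long board, 132 x 60 mm, parts on it up to 12 mm high, fills the half at y < 0; two empty pockets centred at (x, y) = (-38, 38) and (38, 38) mm.
- tray_amp: Fixed white foam tray 168 x 168 x 30 mm, sides along its x and y. Origin at the centre of its underside, z up. Rim 12 mm and ribs 8 mm wide; pockets 68 x 68 mm, 10 mm deep, floors 20 mm above the underside. Brown square board, 60 x 60 mm, parts on it up to 12 mm high, lies in the pocket at (x, y) = (-38, -38) mm; three empty pockets centred at (38, -38), (-38, 38) and (38, 38) mm.
- paper_cup: White paper cup of coffee, 71 mm in diameter at the rim, 77 mm high, to be left alone. Loose; origin at the centre of its underside.
- solder_reel: Reel of solder wire with black flanges, 52 mm in diameter, 46 mm high, standing on a flange, to be left alone. Loose; origin at the centre of its underside.
- flux_jar: Small amber glass jar with a white cap, 44 mm in diameter, 50 mm high, to be left alone. Loose; origin at the centre of its underside.
Mind the look-alikes: they are no part of the job. What is shaped like the relay but orange is not meant.

How it is judged:
At the end, for the whole second after the job is handed in: Transformer and larger capacitor in the two empty pockets of the long board's tray; heat sink, smaller capacitor and relay in the three of the square board's tray; one to a pocket, upright within 0.1 rad, underside within 3.5 mm of the floor, released and at rest (x of transformer in the frame of tray_power between -0.072 and 0.072 m and y of transformer in the frame of tray_power between -0.072 and 0.072 m and z of transformer in the frame of tray_power between 0.017 and 0.0235 m and angle between each of transformer, capacitor_large, heat_sink, capacitor_small, relay's own z axis and vertical below 0.1 rad and y of each of transformer, capacitor_large in the frame of tray_power above 0.004 m and x of capacitor_large in the frame of tray_power between -0.072 and 0.072 m and y of capacitor_large in the frame of tray_power between -0.072 and 0.072 m and z of capacitor_large in the frame of tray_power between 0.017 and 0.0235 m and ((x of transformer in the frame of tray_power above 0 m and x of capacitor_large in the frame of tray_power below 0 m) or (x of transformer in the frame of tray_power below 0 m and x of capacitor_large in the frame of tray_power above 0 m)) and x of heat_sink in the frame of tray_amp between -0.072 and 0.072 m and y of heat_sink in the frame of tray_amp between -0.072 and 0.072 m and z of heat_sink in the frame of tray_amp between 0.017 and 0.0235 m and (x of heat_sink in the frame of tray_amp above 0 m or y of heat_sink in the frame of tray_amp above 0 m) and x of capacitor_small in the frame of tray_amp between -0.072 and 0.072 m and y of capacitor_small in the frame of tray_amp between -0.072 and 0.072 m and z of capacitor_small in the frame of tray_amp between 0.017 and 0.0235 m and (x of capacitor_small in the frame of tray_amp above 0 m or y of capacitor_small in the frame of tray_amp above 0 m) and x of relay in the frame of tray_amp between -0.072 and 0.072 m and y of relay in the frame of tray_amp between -0.072 and 0.072 m and z of relay in the frame of tray_amp between 0.017 and 0.0235 m and (x of relay in the frame of tray_amp above 0 m or y of relay in the frame of tray_amp above 0 m) and ((x of heat_sink in the frame of tray_amp above 0 m and x of capacitor_small in the frame of tray_amp below 0 m) or (x of heat_sink in the frame of tray_amp below 0 m and x of capacitor_small in the frame of tray_amp above 0 m) or (y of heat_sink in the frame of tray_amp above 0 m and y of capacitor_small in the frame of tray_amp below 0 m) or (y of heat_sink in the frame of tray_amp below 0 m and y of capacitor_small in the frame of tray_amp above 0 m)) and ((x of heat_sink in the frame of tray_amp above 0 m and x of relay in the frame of tray_amp below 0 m) or (x of heat_sink in the frame of tray_amp below 0 m and x of relay in the frame of tray_amp above 0 m) or (y of heat_sink in the frame of tray_amp above 0 m and y of relay in the frame of tray_amp below 0 m) or (y of heat_sink in the frame of tray_amp below 0 m and y of relay in the frame of tray_amp above 0 m)) and ((x of capacitor_small in the frame of tray_amp above 0 m and x of relay in the frame of tray_amp below 0 m) or (x of capacitor_small in the frame of tray_amp below 0 m and x of relay in the frame of tray_amp above 0 m) or (y of capacitor_small in the frame of tray_amp above 0 m and y of relay in the frame of tray_amp below 0 m) or (y of capacitor_small in the frame of tray_amp below 0 m and y of relay in the frame of tray_amp above 0 m)) and linear speed of each of transformer, capacitor_large, heat_sink, capacitor_small, relay below 0.02 m/s and angular speed of each of transformer, capacitor_large, heat_sink, capacitor_small, relay below 0.3 rad/s and contact force between the fingers and transformer below 0.1 N and contact force between the fingers and capacitor_large below 0.1 N and contact force between the fingers and heat_sink below 0.1 N and contact force between the fingers and capacitor_small below 0.1 N and contact force between the fingers and relay below 0.1 N); the robot touches nothing.
It fails at once if a bystander (paper cup, solder reel, flux jar) is moved more than 15 mm or tipped more than 0.25 rad (distance of any of paper_cup, solder_reel, flux_jar from where it was at the start of the episode above 0.015 m or angle between any of paper_cup, solder_reel, flux_jar's own z axis and vertical above 0.25 rad).
It fails at once if a part is dropped: it falls free of the fingers faster than 0.7 m/s (a drop of more than about 25 mm) ((linear speed of transformer above 0.7 m/s and contact force between the fingers and transformer below 0.05 N) or (linear speed of capacitor_large above 0.7 m/s and contact force between the fingers and capacitor_large below 0.05 N) or (linear speed of heat_sink above 0.7 m/s and contact force between the fingers and heat_sink below 0.05 N) or (linear speed of capacitor_small above 0.7 m/s and contact force between the fingers and capacitor_small below 0.05 N) or (linear speed of relay above 0.7 m/s and contact force between the fingers and relay below 0.05 N)).
It also fails if it takes over 125 s, if anything falls off the work surface, if the arm or the gripper's body presses on something with over 40 N, if the wrist force passes 120 N, or if a joint passes its speed limit or range.

ROBOT

A 6-joint arm with a two-finger parallel gripper is mounted at the origin on the work surface. World frame = base frame: x ahead of the robot, y to its left, z up, the work surface at z = 0. Lengths are in m, angles in rad, forces in N, time in s.
With the tool pointing down it reaches from about 0.375 to 0.925 m from the base axis. Payload 5.7 kg.
Tool frame: the origin (TCP) lies on the centre line of the jaws, within the pads' length; the fingertips stand 8 mm ahead of it and the grasp point (between the pads) lies 11 mm behind it; z points along the fingers, y is the line along which they close (so a half turn about z gives the same grasp; the last joint's range is limited). The gripper opens to 88 mm and grips with 3 to 60 N. Pads are 20 mm wide; open, the fingers measure 115 mm over their backs; the gripper's body (75 mm by 178 mm) begins 61 mm behind the grasp point.
Start: joints at [-1.411, 0.359, 1.51, -0, 1.272, -0.115], TCP at [0.163, -0.577, 0.231] pointing down, gripper open.
Joint ranges: [-2.97, 2.97], [-1.01, 2.36], [0.21, 2.38], [-0.96, 4.11], [0.2, 2.71], [-2.98, 2.98]. Speed limits (rad/s): [2.39, 2.39, 3.14, 3.14, 3.14, 3.14].

INTERFACE

Orientations are given as a 3x3 rotation matrix whose columns are the frame's x, y, z axes.
In Python, from rig import read_state, read_camera, finish_job gives the robot as it stands.
- The arm moves only by the tool drive_tool, never from a script. Its arguments are lists of equal length, an entry for each row: "translation": the shift along the world's x, y, z each as a share of 0.025 m, from -1 to 1, a list of three; "twist": the turn, a rotation vector about the world's x, y, z each as a share of 45 degrees, from -1 to 1, a list of three; "jaw": the gripper's target within -1 to 1 (fully open at 1, half-way at 0, shut at -1). A call has 1 to 8 rows; each row shifts and turns the commanded pose from where the row before left it; what a row does not reach is not made up. A row lasts 1/10 s, in which the tool goes at most 50 mm and 8.59 degrees, less where a joint would pass 70% of its speed; a pose out of reach is approached as far as the arm can. A call with a number of a shift or a turn outside -1 to 1 is refused whole. A call with a gripper value outside its range is refused whole. The fingers move at their own pace and stop on an object; "newtons" is the grip in N (left out, the last holds). Time passes only in rows, so rows that do not move let the fingers close. It gives the time, the measured TCP pose, the force, the opening and the grip force at its end, in the units of the state.
- read_state(): the state, without advancing time (a new reading comes with each control period).
- read_camera(name): name is "scene" or "top"; returns a dict with "image" (480x640x3 uint8, red, green, blue), "z_map" (480x640 float32, m along the optical axis (not along the pixel's ray), 0 where there is no reading), "mtx" (3x3 intrinsics, pixels), "R" (3x3) and "t" (3): a world point X has camera coordinates R X + t. Camera axes: x right, y down, z forward; pixel columns grow to the right and rows downward; lengths in m; the calibration is good to about 2 mm. A picture is of the moment at which its call begins.
- finish_job(): hands the job in; it is judged then, once.
The state is a dict: "t": time; "q": joint angles; "dq": joint speeds; "tau": joint torques, N m; "ee_pos": TCP position; "tcp_rot": TCP orientation; "force": force on the tool from outside, world axes, zero at the start; "wrist_torque": the same for the moment, N m; "opening": finger opening in m; "finger_force": force on a finger pad.
Only numpy, scipy, OpenCV 4.12 (cv2) and the standard library are available. Lean on these libraries where they do the work, as an engineer would, in place of code of your own. Each camera call takes 0.05 s, during which the arm holds its last target. There are 200 camera calls.

## Working session

There is one attempt and no reset: what is moved stays moved. The work goes in short steps, Python scripts to look and compute and a tool call to move; the robot and the scene stay as the last step left them, time stands still between calls to the robot, and variables do not carry over. Pictures are saved under pics/ and viewed, at most 14 in all, crops included, and the job is handed in when it is done.

Besides the shell and the picture viewer there is one more tool, called by a JSON object that holds its "method" and its "body", one argument or row to a line. drive_tool: Moves the arm, as the interface text tells. Its arguments: {"type":"object","properties":{"translation":{"type":"array"},"twist":{"type":"array"},"jaw":{"type":"array"},"newtons":{"type":"number"}},"required":["translation","twist","jaw"]}

```bash
mkdir -p pics
cat > h.py <<'E'
import numpy as np,cv2
from rig import read_state,read_camera,finish_job
def snap(n,f):
    c=read_camera(n); np.savez(''+f+'.npz',**c); cv2.imwrite('pics/'+f+'.png',c['image'][:,:,::-1]); return c
def load(f): return np.load(''+f+'.npz')
def world(c,u,v,z=None):
    K=c['mtx'];R=c['R'];t=c['t']
    r=np.linalg.inv(K)@[u,v,1]
    if z is None:
        return R.T@(r*c['z_map'][int(v),int(u)]-t)
    o=-R.T@t;d=R.T@r
    return o+d*(z-o[2])/d[2]
E
python3 - <<'E'
from h import *
for n in('top','scene'):
    c=snap(n,n+'0'); print(n,-c['R'].T@c['t'],c['mtx'][0,0]);print(c['R'])
s=read_state();print(s['t'],s['tcp_rot'],s['opening'])
E
```

```text
top [ 0.37599261 -0.01456506  1.25276035] 533.8489040042743
[[-0.02031601 -0.99957448  0.02093136]
 [-0.99579031  0.01835859 -0.08980323]
 [ 0.08938075 -0.02266769 -0.99573955]]
scene [ 1.22902098 -0.00466798  0.62082462] 496.61341839118904
[[ 0.00660909  0.9998144  -0.01809628]
 [ 0.62043854 -0.01829217 -0.78404172]
 [-0.78422723 -0.00604583 -0.62044428]]
0.1 [[ 9.62474352e-01  2.71372527e-01 -2.71461167e-04]
 [ 2.71372608e-01 -9.62473046e-01  1.59473656e-03]
 [ 1.71493633e-04 -1.60856016e-03 -9.99998692e-01]] 0.0880231651793308
```

View pics/top0.png

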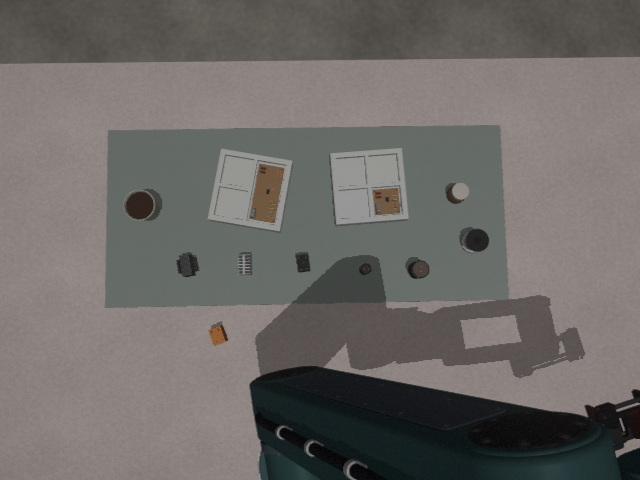

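View pics/scene0.png

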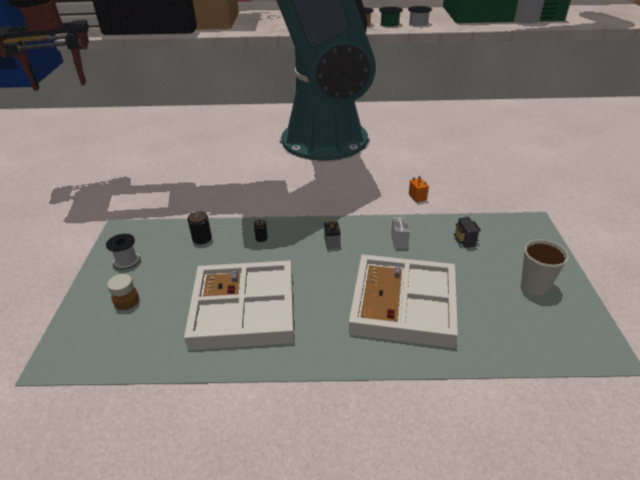

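The top view shows the transformer at (187,265), heat sink (245,264), black/grey relay (303,262), small capacitor (365,269) and large capacitor (419,268). Three things could be mistaken for parts:
- the orange relay look-alike at (218,334)
- the dark solder reel at (475,240), which could pass for a capacitor
- the flux jar at (458,192)

The long-board tray is at (250,190) and the square-board tray at (369,187). I'll check the choice in a close crop.

Run:
```python
from h import *
c=load('top0');im=c['image'][:,:,::-1]
a=cv2.resize(im[245:285,170:300],None,fx=6,fy=6,interpolation=cv2.INTER_CUBIC)
b=cv2.resize(im[245:285,290:445][:, :130],None,fx=6,fy=6,interpolation=cv2.INTER_CUBIC)
b2=cv2.resize(im[245:285,315:445],None,fx=6,fy=6,interpolation=cv2.INTER_CUBIC)
o=np.clip(np.vstack([a,b2]).astype(float)*1.8,0,255)
cv2.imwrite('pics/crop1.png',o)
# depth based segmentation above mat
H,W=480,640
v,u=np.mgrid[:H,:W];r=np.linalg.inv(c['mtx'])@np.stack([u.ravel(),v.ravel(),np.ones(H*W)])
P=(c['R'].T@(r*c['z_map'].ravel()-c['t'][:,None])).T.reshape(H,W,3)
np.save('P0.npy',P)
m=((P[...,2]>.015)&(c['z_map']>0)).astype(np.uint8);m[350:]=0
n,l,st,ce=cv2.connectedComponentsWithStats(m)
for i in range(1,n):
    if st[i,4]<30: continue
    q=P[l==i]; zt=np.percentile(q[:,2],95); top=q[q[:,2]>zt-.012][:,:2].astype(np.float32)
    rc=cv2.minAreaRect(top*1000)
    print(ce[i].round(),st[i,4],'zt',zt.round(4),'mean',top.mean(0).round(4),'rect',np.round(rc[0],1),np.round(rc[1],1),round(rc[2],1))
```

```text
[250. 190.] 5321 zt 0.0357 mean [0.623  0.1254] rect [624.5 128.8] [169.8 169.9] 79.2
[368. 186.] 5235 zt 0.0362 mean [ 0.626  -0.1496] rect [ 628.5 -147.2] [169.5 169. ] 3.7
[457. 192.] 337 zt 0.057 mean [ 0.6082 -0.3528] rect [ 608.4 -354. ] [39.8 38. ] 86.2
[140. 206.] 883 zt 0.0808 mean [0.5847 0.3691] rect [583.7 367. ] [69.7 68.4] 44.3
[476. 240.] 425 zt 0.0538 mean [ 0.4954 -0.3888] rect [ 495.7 -388.7] [50.1 52.4] 44.5
[186. 265.] 362 zt 0.0461 mean [0.4521 0.2739] rect [451.8 274.6] [48.4 39.9] 9.8
[244. 264.] 186 zt 0.0478 mean [0.4512 0.1428] rect [450.8 143.3] [45.1 27.6] 0.2
[302. 263.] 210 zt 0.0456 mean [0.4519 0.0092] rect [451.6   9.2] [37.5 28. ] 6.1
[418. 269.] 304 zt 0.0625 mean [ 0.4316 -0.254 ] rect [ 432.2 -253.9] [39.1 38.7] 87.8
[365. 269.] 105 zt 0.0481 mean [ 0.4351 -0.1328] rect [ 435.  -133.1] [23.3 24. ] 25.6
[217. 335.] 249 zt 0.0433 mean [0.2921 0.2043] rect [292.  204.8] [38.6 28.9] 20.7[ WARN:0@0.476] global loadsave.cpp:1063 imwrite_ Unsupported depth image for selected encoder is fallbacked to CV_8U.
```

View pics/crop1.png

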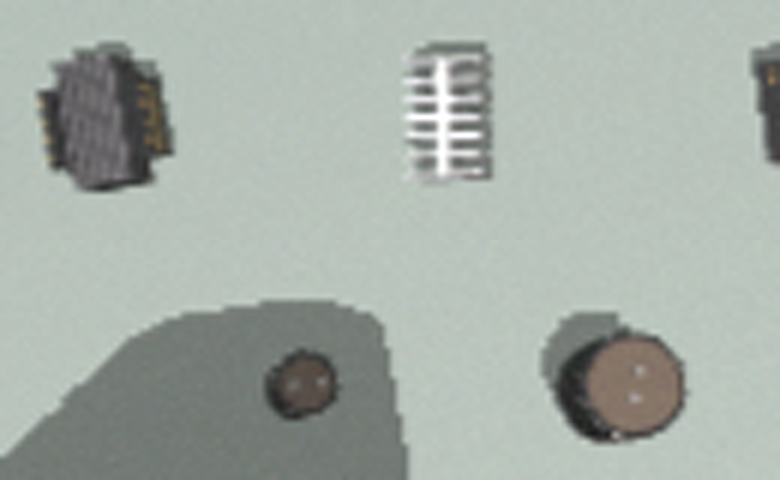

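The crop confirms the transformer, the seven-fin heat sink and both capacitors, and the relay at (303,262) is dark, not orange. One cross-check of mat height and positions with the scene camera, then I move.

Run:
```python
from h import *
P=np.load('P0.npy')
for u,v in((210,265),(270,250),(330,250),(140,285),(440,285)): print('mat',P[v-3:v+4,u-3:u+4].reshape(-1,3).mean(0).round(4))
print('table',P[300:310,60:80].reshape(-1,3).mean(0))
c=load('scene0');H,W=480,640
v,u=np.mgrid[:H,:W];r=np.linalg.inv(c['mtx'])@np.stack([u.ravel(),v.ravel(),np.ones(H*W)])
P=(c['R'].T@(r*c['z_map'].ravel()-c['t'][:,None])).T.reshape(H,W,3)
print('smat',[P[250,x].round(4).tolist() for x in (160,300,520)], P[365,300])
m=((P[...,2]>.015)&(P[...,2]<.1)&(P[...,0]<.75)&(P[...,0]>.25)&(c['z_map']>0)).astype(np.uint8)
n,l,st,ce=cv2.connectedComponentsWithStats(m)
for i in range(1,n):
    if st[i,4]<60: continue
    q=P[l==i]; zt=np.percentile(q[:,2],95); top=q[q[:,2]>zt-.006][:,:2].astype(np.float32)
    rc=cv2.minAreaRect(top*1000)
    print(ce[i].round(),'zt',zt.round(4),np.round(rc[0],1),np.round(rc[1],1),round(rc[2],1))
```

```text
mat [0.4523 0.2256 0.0031]
mat [0.4849 0.0855 0.0029]
mat [ 0.4823 -0.0552  0.0028]
mat [0.409  0.3875 0.0026]
mat [ 0.3951 -0.3114  0.0041]
table [0.36732412 0.54633028 0.00703069]
smat [[0.4701, -0.3295, 0.0023], [0.4772, -0.0527, 0.0017], [0.4893, 0.374, 0.0016]] [ 0.75312236 -0.04521093  0.00175253]
[419. 186.] zt 0.0428 [295.2 205.5] [39.7 28. ] 19.0
[199. 225.] zt 0.0581 [ 434.3 -252.3] [40.1 39.7] 38.2
[400. 229.] zt 0.0445 [452.8 144.4] [50.  27.9] 0.6
[467. 229.] zt 0.043 [455.1 275. ] [49.9 39.8] 12.4
[260. 228.] zt 0.0439 [ 436.9 -131.9] [25.2 23.5] 25.3
[332. 231.] zt 0.0441 [454.4  10.3] [39.9 27.9] 6.8
[122. 246.] zt 0.049 [ 496.6 -388.1] [56.1 50.8] 20.0
[543. 263.] zt 0.0781 [587.3 368.7] [70.2 72.2] 49.3
[405. 298.] zt 0.0327 [625.7 129.7] [168.3 172.7] 79.0
[241. 302.] zt 0.0326 [ 630.1 -145.9] [173.3 168.6] 3.7
[122. 289.] zt 0.0526 [ 612.  -352.3] [40.9 39.2] 28.9
```

{"method": "drive_tool", "body": {
  "translation": [
    [0.5,0.9,0],
    [0.8,1,0],
    [0.8,1,0],
    [0.8,1,0],
    [0.8,1,0],
    [0.8,1,0],
    [0.8,1,0],
    [0.8,1,0]
  ],
  "twist": [
    [0,0,0.19],
    [0,0,0.19],
    [0,0,0.19],
    [0,0,0.19],
    [0,0,0.19],
    [0,0,0.19],
    [0,0,0.19],
    [0,0,0.19]
  ],
  "jaw": [1,1,1,1,1,1,1,1],
  "newtons": 15
}}

```text
t: 0.9
ee_pos: [0.3158, -0.3786, 0.2304]
tcp_rot: [[0.096, 0.995, -0.0], [0.995, -0.096, 0.001], [0.001, -0.0, -1.0]]
force: [-0.8, -0.6, 0.4]
opening: 0.0877
finger_force: 0.0
```

{"method": "drive_tool", "body": {
  "translation": [
    [0.94,1,0],
    [0.94,1,0],
    [0.94,1,-0.6],
    [0.94,1,-1],
    [0.93,1,-1],
    [0,0.02,-1],
    [0,0,-1],
    [0,0,-1]
  ],
  "twist": [
    [0,0,0],
    [0,0,0],
    [0,0,0],
    [0,0,0],
    [0,0,0],
    [0,0,0],
    [0,0,0],
    [0,0,0]
  ],
  "jaw": [1,1,1,1,1,1,1,1]
}}

```text
t: 1.7
ee_pos: [0.4327, -0.2538, 0.0895]
tcp_rot: [[0.101, 0.995, -0.0], [0.995, -0.101, 0.0], [0.0, -0.0, -1.0]]
force: [0.5, -0.4, -0.4]
opening: 0.0877
finger_force: 0.0
```

{"method": "drive_tool", "body": {
  "translation": [
    [0,0,-1],
    [0,0,-1],
    [0,0,-0.34],
    [0,0,0],
    [0,0,0],
    [0,0,0],
    [0,0,0],
    [0,0,0]
  ],
  "twist": [
    [0,0,0],
    [0,0,0],
    [0,0,0],
    [0,0,0],
    [0,0,0],
    [0,0,0],
    [0,0,0],
    [0,0,0]
  ],
  "jaw": [1,1,1,1,-0.3,-0.3,-0.3,-0.3]
}}

```text
t: 2.5
ee_pos: [0.433, -0.2548, 0.0329]
tcp_rot: [[0.102, 0.995, 0.001], [0.995, -0.102, -0.001], [-0.001, 0.001, -1.0]]
force: [-0.3, -1.5, -0.4]
opening: 0.0594
finger_force: 0.0
```

{"method": "drive_tool", "body": {
  "translation": [
    [0,0,0],
    [0,0,0],
    [0,0,0],
    [0,0,0],
    [0,0,0],
    [0,0,0.2],
    [0,0,0.6],
    [0,0,1]
  ],
  "twist": [
    [0,0,0],
    [0,0,0],
    [0,0,0],
    [0,0,0],
    [0,0,0],
    [0,0,0],
    [0,0,0],
    [0,0,0]
  ],
  "jaw": [-0.6,-0.6,-0.6,-0.6,-0.6,-0.6,-0.6,-0.6]
}}

```text
t: 3.3
ee_pos: [0.4313, -0.2535, 0.0765]
tcp_rot: [[0.102, 0.995, -0.003], [0.995, -0.102, 0.002], [0.002, -0.003, -1.0]]
force: [0.9, -0.8, 0.0]
opening: 0.0385
finger_force: 15.0
```

{"method": "drive_tool", "body": {
  "translation": [
    [0,0.4,1],
    [0.3,1,0.4],
    [0.6,1,0],
    [0.6,1,0],
    [0.6,1,0],
    [0.6,1,0],
    [0.6,1,0],
    [0.6,1,0]
  ],
  "twist": [
    [0,0,0],
    [0,0,0],
    [0,0,0],
    [0,0,0],
    [0,0,0],
    [0,0,0],
    [0,0,-0.11],
    [0,0,0]
  ],
  "jaw": [-0.6,-0.6,-0.6,-0.6,-0.6,-0.6,-0.6,-0.6]
}}

```text
t: 4.1
ee_pos: [0.5303, -0.0683, 0.1122]
tcp_rot: [[0.19, 0.982, -0.001], [0.982, -0.19, 0.0], [0.0, -0.001, -1.0]]
force: [0.5, -0.4, -1.8]
opening: 0.0387
finger_force: 15.0
```

{"method": "drive_tool", "body": {
  "translation": [
    [0.6,1,0],
    [0.6,1,0],
    [0.6,1,0],
    [0.6,1,0],
    [0.6,1,0],
    [0.6,1,0],
    [0.6,1,0],
    [0.6,1,0]
  ],
  "twist": [
    [0,0,0],
    [0,0,0],
    [0,0,0],
    [0,0,0],
    [0,0,0],
    [0,0,0],
    [0,0,0],
    [0,0,0]
  ],
  "jaw": [-0.6,-0.6,-0.6,-0.6,-0.6,-0.6,-0.6,-0.6]
}}

```text
t: 4.9
ee_pos: [0.6501, 0.1316, 0.112]
tcp_rot: [[0.187, 0.982, -0.001], [0.982, -0.187, -0.0], [-0.0, -0.001, -1.0]]
force: [0.8, -1.0, -1.2]
opening: 0.0382
finger_force: 15.0
```

{"method": "drive_tool", "body": {
  "translation": [
    [0.4,0.6,0],
    [0.36,0.5,0],
    [0,0,-0.6],
    [0,0,-0.8],
    [0,0,0]
  ],
  "twist": [
    [0,0,0],
    [0,0,0],
    [0,0,0],
    [0,0,0],
    [0,0,0]
  ],
  "jaw": [-0.6,-0.6,-0.6,-0.6,-0.6]
}}

```text
t: 5.4
ee_pos: [0.6656, 0.1568, 0.0733]
tcp_rot: [[0.188, 0.982, -0.007], [0.982, -0.188, -0.001], [-0.003, -0.007, -1.0]]
force: [-0.3, -0.1, -1.4]
opening: 0.0386
finger_force: 15.0
```

Run:
```python
from h import *
c=snap('scene','s1');cv2.imwrite('pics/s1c.png',cv2.resize(c['image'][200:380,170:490,::-1],None,fx=2.5,fy=2.5,interpolation=cv2.INTER_CUBIC))
```

```text
(no output)
```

View pics/s1c.png

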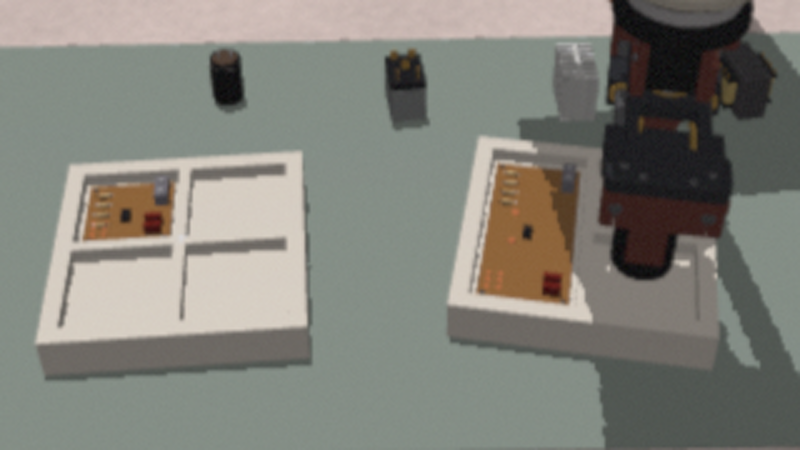

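The picture shows the capacitor's bottom at (643,265), over the far right pocket and clear of the ribs. I'll lower it now.

{"method": "drive_tool", "body": {
  "translation": [
    [0.1,0.06,-0.3],
    [0,0,-0.25],
    [0,0,-0.15],
    [0,0,-0.08],
    [0,0,0]
  ],
  "twist": [
    [0,0,0],
    [0,0,0],
    [0,0,0],
    [0,0,0],
    [0,0,0]
  ],
  "jaw": [-0.6,-0.6,-0.6,-0.6,-0.6]
}}

```text
t: 5.95
ee_pos: [0.6714, 0.1595, 0.0574]
tcp_rot: [[0.187, 0.982, -0.0], [0.982, -0.187, -0.0], [-0.0, -0.0, -1.0]]
force: [-0.2, 0.9, -1.0]
opening: 0.0386
finger_force: 15.0
```

{"method": "drive_tool", "body": {
  "translation": [
    [0,0,-0.08],
    [0,0,-0.06],
    [0,0,-0.04],
    [0,0,0],
    [0,0,0]
  ],
  "twist": [
    [0,0,0],
    [0,0,0],
    [0,0,0],
    [0,0,0],
    [0,0,0]
  ],
  "jaw": [-0.6,-0.6,-0.6,-0.6,-0.6]
}}

```text
t: 6.45
ee_pos: [0.6716, 0.1596, 0.0531]
tcp_rot: [[0.187, 0.982, -0.0], [0.982, -0.187, 0.0], [0.0, -0.0, -1.0]]
force: [-0.6, 0.2, -0.6]
opening: 0.0385
finger_force: 15.0
```

{"method": "drive_tool", "body": {
  "translation": [
    [0,0,-0.04],
    [0,0,0],
    [0,0,0]
  ],
  "twist": [
    [0,0,0],
    [0,0,0],
    [0,0,0]
  ],
  "jaw": [-0.6,-0.6,-0.6]
}}

```text
t: 6.75
ee_pos: [0.6717, 0.1596, 0.0523]
tcp_rot: [[0.187, 0.982, 0.0], [0.982, -0.187, 0.0], [0.0, 0.0, -1.0]]
force: [-0.2, 0.3, 1.3]
opening: 0.0388
finger_force: 15.0
```

{"method": "drive_tool", "body": {
  "translation": [
    [0,0,0],
    [0,0,0],
    [0,0,0],
    [0,0,0.2],
    [0,0,0.8],
    [0,0,1],
    [0,0,1],
    [0,0,0]
  ],
  "twist": [
    [0,0,0],
    [0,0,0],
    [0,0,0],
    [0,0,0],
    [0,0,0],
    [0,0,0],
    [0,0,0],
    [0,0,0]
  ],
  "jaw": [0.25,0.25,0.25,0.25,0.25,0.25,1,1]
}}

```text
t: 7.55
ee_pos: [0.6744, 0.16, 0.1314]
tcp_rot: [[0.187, 0.982, 0.007], [0.982, -0.187, 0.001], [0.002, 0.007, -1.0]]
force: [0.5, -0.3, -0.5]
opening: 0.0675
finger_force: 0.0
```

{"method": "drive_tool", "body": {
  "translation": [
    [-0.6,0.3,0],
    [-1,0.5,0],
    [-1,0.5,0],
    [-1,0.5,0],
    [-1,0.5,0],
    [-1,0.5,0],
    [-1,0.5,0],
    [-1,0.6,0]
  ],
  "twist": [
    [0,0,0],
    [0,0,0.16],
    [0,0,0.16],
    [0,0,0.16],
    [0,0,0],
    [0,0,0],
    [0,0,0],
    [0,0,0]
  ],
  "jaw": [1,1,1,1,1,1,1,1]
}}

```text
t: 8.35
ee_pos: [0.48, 0.257, 0.1264]
tcp_rot: [[-0.187, 0.982, -0.001], [0.982, 0.187, -0.0], [-0.0, -0.001, -1.0]]
force: [0.5, 0.5, 0.1]
opening: 0.0879
finger_force: 0.0
```

{"method": "drive_tool", "body": {
  "translation": [
    [-0.8,0.5,0],
    [-0.4,0.2,-0.6],
    [0,0,-1],
    [0,0,-1],
    [0,0,-0.8],
    [0,0,0]
  ],
  "twist": [
    [0,0,0],
    [0,0,0],
    [0,0,0],
    [0,0,0],
    [0,0,0],
    [0,0,0]
  ],
  "jaw": [1,1,1,1,1,1]
}}

```text
t: 8.95
ee_pos: [0.449, 0.2735, 0.0394]
tcp_rot: [[-0.187, 0.982, -0.005], [0.982, 0.187, -0.002], [-0.001, -0.006, -1.0]]
force: [0.0, -0.9, 0.6]
opening: 0.0876
finger_force: 0.0
```

{"method": "drive_tool", "body": {
  "translation": [
    [0.04,0,-0.4],
    [0,0,-0.24],
    [0,0,0],
    [0,0,0],
    [0,0,0],
    [0,0,0],
    [0,0,0],
    [0,0,0]
  ],
  "twist": [
    [0,0,0],
    [0,0,0],
    [0,0,0],
    [0,0,0],
    [0,0,0],
    [0,0,0],
    [0,0,0],
    [0,0,0]
  ],
  "jaw": [1,0.2,0.0,-0.4,-0.4,-0.4,-0.4,-0.4],
  "newtons": 25
}}

```text
t: 9.75
ee_pos: [0.4529, 0.2747, 0.0266]
tcp_rot: [[-0.187, 0.982, 0.001], [0.982, 0.187, 0.0], [0.0, 0.001, -1.0]]
force: [0.8, 0.0, 3.1]
opening: 0.048
finger_force: 24.9
```

{"method": "drive_tool", "body": {
  "translation": [
    [0,0,0],
    [0,0,0],
    [0,0,0.2],
    [0,0,0.6],
    [0,0,1],
    [0,0,1],
    [0,0,0]
  ],
  "twist": [
    [0,0,0],
    [0,0,0],
    [0,0,0],
    [0,0,0],
    [0,0,0],
    [0,0,0],
    [0,0,0]
  ],
  "jaw": [-0.4,-0.4,-0.4,-0.4,-0.4,-0.4,-0.4]
}}

```text
t: 10.45
ee_pos: [0.4543, 0.2754, 0.0986]
tcp_rot: [[-0.187, 0.982, 0.004], [0.982, 0.187, 0.002], [0.001, 0.005, -1.0]]
force: [1.8, 0.2, -2.7]
opening: 0.0485
finger_force: 24.9
```

{"method": "drive_tool", "body": {
  "translation": [
    [0.5,-0.35,0],
    [1,-0.73,0],
    [1,-0.73,0],
    [1,-0.73,0],
    [1,-0.73,0],
    [0.8,-0.55,0],
    [0.3,-0.22,-0.4],
    [0,0,-0.6]
  ],
  "twist": [
    [0,0,-0.1],
    [0,0,-0.13],
    [0,0,-0.13],
    [0,0,-0.124],
    [0,0,0],
    [0,0,0],
    [0,0,0],
    [0,0,0]
  ],
  "jaw": [-0.4,-0.4,-0.4,-0.4,-0.4,-0.4,-0.4,-0.4]
}}

```text
t: 11.25
ee_pos: [0.5933, 0.173, 0.0698]
tcp_rot: [[0.192, 0.981, 0.001], [0.981, -0.192, 0.0], [0.0, 0.001, -1.0]]
force: [-0.7, 1.2, -2.7]
opening: 0.048
finger_force: 24.9
```

{"method": "drive_tool", "body": {
  "translation": [
    [0,0,-0.4],
    [0,0,-0.2],
    [0,0,-0.16],
    [0,0,-0.1],
    [0,0,0],
    [0,0,0]
  ],
  "twist": [
    [0,0,0],
    [0,0,0],
    [0,0,0],
    [0,0,0],
    [0,0,0],
    [0,0,0]
  ],
  "jaw": [-0.4,-0.4,-0.4,-0.4,-0.4,-0.4]
}}

```text
t: 11.85
ee_pos: [0.5928, 0.1738, 0.05]
tcp_rot: [[0.19, 0.982, 0.001], [0.982, -0.19, 0.0], [0.0, 0.001, -1.0]]
force: [0.1, -0.2, -2.2]
opening: 0.0475
finger_force: 24.9
```

{"method": "drive_tool", "body": {
  "translation": [
    [0,0,-0.06],
    [0,0,-0.04],
    [0,0,-0.04],
    [0,0,-0.02],
    [0,0,0],
    [0,0,0]
  ],
  "twist": [
    [0,0,0],
    [0,0,0],
    [0,0,0],
    [0,0,0],
    [0,0,0],
    [0,0,0]
  ],
  "jaw": [-0.4,-0.4,-0.4,-0.4,-0.4,-0.4]
}}

```text
t: 12.45
ee_pos: [0.5927, 0.1735, 0.0466]
tcp_rot: [[0.191, 0.982, 0.0], [0.982, -0.191, 0.0], [0.0, 0.0, -1.0]]
force: [-1.6, -0.0, 5.6]
opening: 0.0479
finger_force: 24.9
```

{"method": "drive_tool", "body": {
  "translation": [
    [0,0,0],
    [0,0,0],
    [0,0,0],
    [0,0,0.2],
    [0,0,0.8],
    [0,0,1],
    [0,0,1],
    [0,0,0]
  ],
  "twist": [
    [0,0,0],
    [0,0,0],
    [0,0,0],
    [0,0,0],
    [0,0,0],
    [0,0,0],
    [0,0,0],
    [0,0,0]
  ],
  "jaw": [0.3,0.3,0.3,0.3,0.3,0.3,1,1],
  "newtons": 15
}}

```text
t: 13.25
ee_pos: [0.5953, 0.1741, 0.1243]
tcp_rot: [[0.19, 0.982, 0.007], [0.982, -0.19, 0.001], [0.002, 0.006, -1.0]]
force: [-0.0, -0.4, -0.7]
opening: 0.0694
finger_force: 0.0
```

{"method": "drive_tool", "body": {
  "translation": [
    [-0.64,-0.1,0],
    [-1,-0.2,0],
    [-1,-0.2,0],
    [-1,-0.2,0],
    [-1,-0.2,0],
    [-0.7,-0.2,0],
    [-0.3,-0.1,-0.7],
    [0,0,-1]
  ],
  "twist": [
    [0,0,0.1],
    [0,0,0.153],
    [0,0,0],
    [0,0,0],
    [0,0,0],
    [0,0,0],
    [0,0,0],
    [0,0,0]
  ],
  "jaw": [1,1,1,1,1,1,1,1]
}}

```text
t: 14.05
ee_pos: [0.4506, 0.1433, 0.0781]
tcp_rot: [[-0.007, 1.0, 0.001], [1.0, 0.007, 0.0], [0.0, 0.001, -1.0]]
force: [1.1, -0.1, 0.4]
opening: 0.0874
finger_force: 0.0
```

{"method": "drive_tool", "body": {
  "translation": [
    [0,0.03,-1],
    [0,0,-0.8],
    [0,0,-0.26],
    [0,0,0],
    [0,0,0],
    [0,0,0],
    [0,0,0],
    [0,0,0]
  ],
  "twist": [
    [0,0,0],
    [0,0,0],
    [0,0,0],
    [0,0,0],
    [0,0,0],
    [0,0,0],
    [0,0,0],
    [0,0,0]
  ],
  "jaw": [1,0.8,0.5,0.2,-0.4,-0.4,-0.4,-0.4]
}}

```text
t: 14.85
ee_pos: [0.4522, 0.1444, 0.0274]
tcp_rot: [[-0.007, 1.0, 0.002], [1.0, 0.007, 0.0], [0.0, 0.002, -1.0]]
force: [0.1, 0.1, 4.7]
opening: 0.0447
finger_force: 15.0
```

{"method": "drive_tool", "body": {
  "translation": [
    [0,0,0],
    [0,0,0],
    [0,0,0.2],
    [0,0,0.6],
    [0,0,1],
    [0,0,1],
    [0,0,0]
  ],
  "twist": [
    [0,0,0],
    [0,0,0],
    [0,0,0],
    [0,0,0],
    [0,0,0],
    [0,0,0],
    [0,0,0]
  ],
  "jaw": [-0.4,-0.4,-0.4,-0.4,-0.4,-0.4,-0.4]
}}

```text
t: 15.55
ee_pos: [0.4537, 0.1447, 0.0994]
tcp_rot: [[-0.007, 1.0, 0.005], [1.0, 0.007, 0.001], [0.001, 0.005, -1.0]]
force: [0.5, 0.1, -0.4]
opening: 0.045
finger_force: 15.0
```

{"method": "drive_tool", "body": {
  "translation": [
    [0.42,-0.5,0],
    [0.85,-1,0],
    [0.85,-1,0],
    [0.85,-1,0],
    [0.85,-1,0],
    [0.85,-1,0],
    [0.85,-1,0],
    [0.85,-1,0]
  ],
  "twist": [
    [0,0,0.073],
    [0,0,0],
    [0,0,0],
    [0,0,0],
    [0,0,0],
    [0,0,0],
    [0,0,0],
    [0,0,0]
  ],
  "jaw": [-0.4,-0.4,-0.4,-0.4,-0.4,-0.4,-0.4,-0.4]
}}

```text
t: 16.35
ee_pos: [0.6108, -0.0442, 0.0955]
tcp_rot: [[-0.064, 0.998, -0.002], [0.998, 0.064, 0.0], [0.0, -0.002, -1.0]]
force: [0.2, -0.2, -0.3]
opening: 0.0448
finger_force: 15.0
```

{"method": "drive_tool", "body": {
  "translation": [
    [0.85,-1,0],
    [0.8,-0.92,0],
    [0.45,-0.6,0],
    [0,0,-0.5],
    [0,0,-0.6],
    [0,0,-0.4],
    [0,0,-0.2],
    [0,0,-0.1]
  ],
  "twist": [
    [0,0,0],
    [0,0,0],
    [0,0,0],
    [0,0,0],
    [0,0,0],
    [0,0,0],
    [0,0,0],
    [0,0,0]
  ],
  "jaw": [-0.4,-0.4,-0.4,-0.4,-0.4,-0.4,-0.4,-0.4]
}}

```text
t: 17.15
ee_pos: [0.662, -0.1051, 0.0503]
tcp_rot: [[-0.065, 0.998, -0.002], [0.998, 0.065, 0.001], [0.001, -0.002, -1.0]]
force: [-0.3, -0.1, -0.5]
opening: 0.0454
finger_force: 15.0
```

{"method": "drive_tool", "body": {
  "translation": [
    [0,0,-0.06],
    [0,0,-0.04],
    [0,0,-0.04],
    [0,0,0],
    [0,0,0]
  ],
  "twist": [
    [0,0,0],
    [0,0,0],
    [0,0,0],
    [0,0,0],
    [0,0,0]
  ],
  "jaw": [-0.4,-0.4,-0.4,-0.4,-0.4]
}}

```text
t: 17.65
ee_pos: [0.6635, -0.1063, 0.0485]
tcp_rot: [[-0.064, 0.998, 0.0], [0.998, 0.064, -0.0], [-0.0, 0.0, -1.0]]
force: [-0.7, -0.7, -0.2]
opening: 0.0451
finger_force: 15.0
```

{"method": "drive_tool", "body": {
  "translation": [
    [0,0,-0.06],
    [0,0,-0.03],
    [0,0,0],
    [0,0,0]
  ],
  "twist": [
    [0,0,0],
    [0,0,0],
    [0,0,0],
    [0,0,0]
  ],
  "jaw": [-0.4,-0.4,-0.4,-0.4]
}}

```text
t: 18.05
ee_pos: [0.6636, -0.1063, 0.0474]
tcp_rot: [[-0.064, 0.998, 0.001], [0.998, 0.064, -0.0], [-0.0, 0.001, -1.0]]
force: [-2.4, 0.8, 9.2]
opening: 0.0447
finger_force: 15.0
```

{"method": "drive_tool", "body": {
  "translation": [
    [0,0,0],
    [0,0,0],
    [0,0,0],
    [0,0,0.2],
    [0,0,0.8],
    [0,0,1],
    [0,0,1],
    [0,0,0]
  ],
  "twist": [
    [0,0,0],
    [0,0,0],
    [0,0,0],
    [0,0,0],
    [0,0,0],
    [0,0,0],
    [0,0,0],
    [0,0,0]
  ],
  "jaw": [0.3,0.3,0.3,0.3,0.3,0.3,0.5,0.5],
  "newtons": 12
}}

```text
t: 18.85
ee_pos: [0.666, -0.1069, 0.1248]
tcp_rot: [[-0.064, 0.998, 0.007], [0.998, 0.064, -0.002], [-0.002, 0.006, -1.0]]
force: [0.1, -0.1, 0.5]
opening: 0.0651
finger_force: 0.0
```

{"method": "drive_tool", "body": {
  "translation": [
    [-0.6,-0.04,0],
    [-1,-0.12,0],
    [-1,-0.12,0],
    [-1,-0.12,0],
    [-1,-0.12,0],
    [-1,-0.12,0],
    [-1,-0.12,0],
    [-1,-0.12,0]
  ],
  "twist": [
    [0,0,0],
    [0,0,0],
    [0,0,0],
    [0,0,0],
    [0,0,0],
    [0,0,0],
    [0,0,0],
    [0,0,0]
  ],
  "jaw": [0.5,0.5,0.5,0.5,0.5,0.5,0.5,0.5]
}}

```text
t: 19.65
ee_pos: [0.4718, -0.128, 0.1201]
tcp_rot: [[-0.064, 0.998, -0.001], [0.998, 0.064, 0.0], [0.0, -0.001, -1.0]]
force: [-0.5, -0.9, -0.5]
opening: 0.0657
finger_force: 0.0
```

{"method": "drive_tool", "body": {
  "translation": [
    [-1,-0.12,0],
    [-0.5,-0.04,0],
    [0,0,-0.8],
    [0,0,-1],
    [0,0,-1],
    [0,0,-0.6],
    [0,0,0]
  ],
  "twist": [
    [0,0,0],
    [0,0,0],
    [0,0,0],
    [0,0,0],
    [0,0,0],
    [0,0,0],
    [0,0,0]
  ],
  "jaw": [0.5,0.5,0.5,0.5,0.5,0.5,0.5]
}}

```text
t: 20.35
ee_pos: [0.4347, -0.1316, 0.034]
tcp_rot: [[-0.064, 0.998, -0.003], [0.998, 0.064, 0.002], [0.002, -0.003, -1.0]]
force: [-0.8, 0.1, 0.4]
opening: 0.0657
finger_force: 0.0
```

{"method": "drive_tool", "body": {
  "translation": [
    [0,-0.04,-0.38],
    [0,0,0],
    [0,0,0],
    [0,0,0],
    [0,0,0],
    [0,0,0],
    [0,0,0],
    [0,0,0]
  ],
  "twist": [
    [0,0,0],
    [0,0,0],
    [0,0,0],
    [0,0,0],
    [0,0,0],
    [0,0,0],
    [0,0,0],
    [0,0,0]
  ],
  "jaw": [0.5,0.2,-0.7,-0.7,-0.7,-0.7,-0.7,-0.7]
}}

```text
t: 21.15
ee_pos: [0.436, -0.1333, 0.0266]
tcp_rot: [[-0.064, 0.998, 0.0], [0.998, 0.064, -0.0], [-0.0, 0.0, -1.0]]
force: [-1.4, 0.1, 3.7]
opening: 0.0232
finger_force: 12.0
```

{"method": "drive_tool", "body": {
  "translation": [
    [0,0,0],
    [0,0,0],
    [0,0,0.2],
    [0,0,0.6],
    [0,0,1],
    [0,0,1],
    [0,0,0]
  ],
  "twist": [
    [0,0,0],
    [0,0,0],
    [0,0,0],
    [0,0,0],
    [0,0,0],
    [0,0,0],
    [0,0,0]
  ],
  "jaw": [-0.7,-0.7,-0.7,-0.7,-0.7,-0.7,-0.7]
}}

```text
t: 21.85
ee_pos: [0.4376, -0.134, 0.0989]
tcp_rot: [[-0.064, 0.998, 0.005], [0.998, 0.064, -0.002], [-0.002, 0.004, -1.0]]
force: [0.1, -0.2, -0.9]
opening: 0.0233
finger_force: 12.0
```

{"method": "drive_tool", "body": {
  "translation": [
    [0.6,-0.1,0],
    [1,-0.21,0],
    [1,-0.21,0],
    [1,-0.21,0],
    [1,-0.21,0],
    [1,-0.21,0],
    [1,-0.21,0],
    [1,-0.21,0]
  ],
  "twist": [
    [0,0,0],
    [0,0,0],
    [0,0,0],
    [0,0,0],
    [0,0,0],
    [0,0,0],
    [0,0,0],
    [0,0,0]
  ],
  "jaw": [-0.7,-0.7,-0.7,-0.7,-0.7,-0.7,-0.7,-0.7]
}}

```text
t: 22.65
ee_pos: [0.626, -0.1723, 0.0949]
tcp_rot: [[-0.064, 0.998, -0.002], [0.998, 0.064, 0.001], [0.001, -0.002, -1.0]]
force: [-0.4, -0.3, 0.2]
opening: 0.0237
finger_force: 12.0
```

{"method": "drive_tool", "body": {
  "translation": [
    [1,-0.21,0],
    [0.73,-0.17,0],
    [0,0,-0.4],
    [0,0,-0.6],
    [0,0,-0.5],
    [0,0,-0.3],
    [0,0,-0.1],
    [0,0,0]
  ],
  "twist": [
    [0,0,0],
    [0,0,0],
    [0,0,0],
    [0,0,0],
    [0,0,0],
    [0,0,0],
    [0,0,0],
    [0,0,0]
  ],
  "jaw": [-0.7,-0.7,-0.7,-0.7,-0.7,-0.7,-0.7,-0.7]
}}

```text
t: 23.45
ee_pos: [0.6683, -0.1817, 0.0483]
tcp_rot: [[-0.064, 0.998, -0.001], [0.998, 0.064, 0.0], [0.001, -0.001, -1.0]]
force: [0.3, -0.4, -0.1]
opening: 0.0236
finger_force: 12.0
```

{"method": "drive_tool", "body": {
  "translation": [
    [0,0,-0.04],
    [0,0,0],
    [0,0,0]
  ],
  "twist": [
    [0,0,0],
    [0,0,0],
    [0,0,0]
  ],
  "jaw": [-0.7,-0.7,-0.7]
}}

```text
t: 23.75
ee_pos: [0.6695, -0.1821, 0.0485]
tcp_rot: [[-0.064, 0.998, 0.001], [0.998, 0.064, -0.0], [-0.0, 0.001, -1.0]]
force: [-1.0, -0.1, -0.0]
opening: 0.0238
finger_force: 12.0
```

{"method": "drive_tool", "body": {
  "translation": [
    [0,0,-0.06],
    [0,0,-0.03],
    [0,0,0],
    [0,0,0]
  ],
  "twist": [
    [0,0,0],
    [0,0,0],
    [0,0,0],
    [0,0,0]
  ],
  "jaw": [-0.7,-0.7,-0.7,-0.7]
}}

```text
t: 24.15
ee_pos: [0.6695, -0.1821, 0.0467]
tcp_rot: [[-0.064, 0.998, 0.001], [0.998, 0.064, -0.0], [-0.0, 0.001, -1.0]]
force: [-1.1, 0.5, 5.8]
opening: 0.0233
finger_force: 12.0
```

{"method": "drive_tool", "body": {
  "translation": [
    [0,0,0],
    [0,0,0],
    [0,0,0],
    [0,0,0.2],
    [0,0,0.8],
    [0,0,1],
    [0,0,1],
    [0,0,0]
  ],
  "twist": [
    [0,0,0],
    [0,0,0],
    [0,0,0],
    [0,0,0],
    [0,0,0],
    [0,0,0],
    [0,0,0],
    [0,0,0]
  ],
  "jaw": [-0.1,-0.1,-0.1,-0.1,-0.1,-0.1,0.7,0.7],
  "newtons": 15
}}

```text
t: 24.95
ee_pos: [0.6717, -0.1829, 0.1248]
tcp_rot: [[-0.064, 0.998, 0.007], [0.998, 0.064, -0.003], [-0.003, 0.006, -1.0]]
force: [0.8, 0.1, 0.7]
opening: 0.052
finger_force: 0.0
```

{"method": "drive_tool", "body": {
  "translation": [
    [-0.6,0.5,0],
    [-1,0.9,0],
    [-1,0.9,0],
    [-1,0.9,0],
    [-1,0.9,0],
    [-1,0.9,0],
    [-1,0.9,0],
    [-1,0.9,0]
  ],
  "twist": [
    [0,0,0.062],
    [0,0,0],
    [0,0,0],
    [0,0,0],
    [0,0,0],
    [0,0,0],
    [0,0,0],
    [0,0,0]
  ],
  "jaw": [0.8,0.8,0.8,0.8,0.8,0.8,0.8,0.8]
}}

```text
t: 25.75
ee_pos: [0.4774, -0.0111, 0.1199]
tcp_rot: [[-0.113, 0.994, -0.001], [0.994, 0.113, 0.0], [0.0, -0.001, -1.0]]
force: [0.1, -0.2, -0.6]
opening: 0.0794
finger_force: 0.0
```

{"method": "drive_tool", "body": {
  "translation": [
    [-0.7,0.6,0],
    [-0.36,0.28,0],
    [0,0,-0.8],
    [0,0,-1],
    [0,0,-1],
    [0,0,-0.6],
    [0,0,-0.3],
    [0,0,0]
  ],
  "twist": [
    [0,0,0],
    [0,0,0],
    [0,0,0],
    [0,0,0],
    [0,0,0],
    [0,0,0],
    [0,0,0],
    [0,0,0]
  ],
  "jaw": [0.8,0.8,0.8,0.8,0.8,0.8,0.8,0.8]
}}

```text
t: 26.55
ee_pos: [0.4523, 0.0099, 0.0272]
tcp_rot: [[-0.113, 0.994, -0.002], [0.994, 0.113, 0.0], [0.0, -0.002, -1.0]]
force: [-0.0, 0.3, 1.2]
opening: 0.0786
finger_force: 0.0
```

{"method": "drive_tool", "body": {
  "translation": [
    [0,0,-0.08],
    [0,0,0],
    [0,0,0],
    [0,0,0],
    [0,0,0],
    [0,0,0],
    [0,0,0],
    [0,0,0]
  ],
  "twist": [
    [0,0,0],
    [0,0,0],
    [0,0,0],
    [0,0,0],
    [0,0,0],
    [0,0,0],
    [0,0,0],
    [0,0,0]
  ],
  "jaw": [0.8,0.2,-0.5,-0.5,-0.5,-0.5,-0.5,-0.5]
}}

```text
t: 27.35
ee_pos: [0.4527, 0.01, 0.0263]
tcp_rot: [[-0.113, 0.994, 0.0], [0.994, 0.113, -0.0], [-0.0, 0.0, -1.0]]
force: [0.1, -0.3, 2.2]
opening: 0.0379
finger_force: 15.0
```

{"method": "drive_tool", "body": {
  "translation": [
    [0,0,0],
    [0,0,0],
    [0,0,0.2],
    [0,0,0.6],
    [0,0,1],
    [0,0,1],
    [0,0,0]
  ],
  "twist": [
    [0,0,0],
    [0,0,0],
    [0,0,0],
    [0,0,0],
    [0,0,0],
    [0,0,0],
    [0,0,0]
  ],
  "jaw": [-0.5,-0.5,-0.5,-0.5,-0.5,-0.5,-0.5]
}}

```text
t: 28.05
ee_pos: [0.4546, 0.0098, 0.0987]
tcp_rot: [[-0.113, 0.994, 0.005], [0.994, 0.113, -0.001], [-0.001, 0.005, -1.0]]
force: [0.3, -1.1, -1.0]
opening: 0.038
finger_force: 15.0
```

{"method": "drive_tool", "body": {
  "translation": [
    [0.5,-0.45,0],
    [1,-0.9,0],
    [1,-0.9,0],
    [1,-0.9,0],
    [1,-0.9,0],
    [0.91,-0.79,0],
    [0,0,-0.3],
    [0,0,-0.6]
  ],
  "twist": [
    [0,0,-0.062],
    [0,0,0],
    [0,0,0],
    [0,0,0],
    [0,0,0],
    [0,0,0],
    [0,0,0],
    [0,0,0]
  ],
  "jaw": [-0.5,-0.5,-0.5,-0.5,-0.5,-0.5,-0.5,-0.5]
}}

```text
t: 28.85
ee_pos: [0.5889, -0.1125, 0.0724]
tcp_rot: [[-0.061, 0.998, 0.0], [0.998, 0.061, -0.0], [-0.0, 0.0, -1.0]]
force: [-0.9, -0.1, -1.5]
opening: 0.0379
finger_force: 15.0
```

{"method": "drive_tool", "body": {
  "translation": [
    [0,0,-0.5],
    [0,0,-0.3],
    [0,0,-0.14],
    [0,0,0],
    [0,0,0]
  ],
  "twist": [
    [0,0,0],
    [0,0,0],
    [0,0,0],
    [0,0,0],
    [0,0,0]
  ],
  "jaw": [-0.5,-0.5,-0.5,-0.5,-0.5]
}}

```text
t: 29.35
ee_pos: [0.588, -0.1109, 0.0504]
tcp_rot: [[-0.064, 0.998, 0.0], [0.998, 0.064, -0.0], [-0.0, 0.0, -1.0]]
force: [-0.3, -0.3, -0.9]
opening: 0.0383
finger_force: 15.0
```

{"method": "drive_tool", "body": {
  "translation": [
    [0,0,-0.06],
    [0,0,-0.06],
    [0,0,-0.05],
    [0,0,0],
    [0,0,0]
  ],
  "twist": [
    [0,0,0],
    [0,0,0],
    [0,0,0],
    [0,0,0],
    [0,0,0]
  ],
  "jaw": [-0.5,-0.5,-0.5,-0.5,-0.5]
}}

```text
t: 29.85
ee_pos: [0.5881, -0.111, 0.0463]
tcp_rot: [[-0.064, 0.998, 0.001], [0.998, 0.064, -0.0], [-0.0, 0.001, -1.0]]
force: [0.1, 0.0, 3.5]
opening: 0.0381
finger_force: 15.0
```

Contact on the floor. I'll release, lift and back away.

{"method": "drive_tool", "body": {
  "translation": [
    [0,0,0],
    [0,0,0],
    [0,0,0],
    [0,0,0.2],
    [0,0,0.8],
    [0,0,1],
    [0,0,1],
    [0,0,1]
  ],
  "twist": [
    [0,0,0],
    [0,0,0],
    [0,0,0],
    [0,0,0],
    [0,0,0],
    [0,0,0],
    [0,0,0],
    [0,0,0]
  ],
  "jaw": [0.2,0.2,0.2,0.2,0.2,0.2,0.2,0.2]
}}

```text
t: 30.65
ee_pos: [0.5877, -0.1109, 0.147]
tcp_rot: [[-0.064, 0.998, -0.0], [0.998, 0.064, 0.0], [0.0, -0.0, -1.0]]
force: [0.7, -0.2, -0.5]
opening: 0.0529
finger_force: 0.0
```

{"method": "drive_tool", "body": {
  "translation": [
    [-0.6,0,1],
    [-1,0,1],
    [-1,0,0.5],
    [-1,0,0],
    [-1,0,0],
    [-1,0,0],
    [0,0,0],
    [0,0,0]
  ],
  "twist": [
    [0,0,0],
    [0,0,0],
    [0,0,0],
    [0,0,0],
    [0,0,0],
    [0,0,0],
    [0,0,0],
    [0,0,0]
  ],
  "jaw": [0.2,0.2,0.2,0.2,0.2,0.2,0.2,0.2]
}}

```text
t: 31.45
ee_pos: [0.4483, -0.1111, 0.2089]
tcp_rot: [[-0.064, 0.998, 0.001], [0.998, 0.064, -0.0], [-0.001, 0.001, -1.0]]
force: [0.0, -0.5, -0.6]
opening: 0.053
finger_force: 0.0
```

Run:
```python
from h import *
c=snap('scene','s2');cv2.imwrite('pics/s2c.png',cv2.resize(c['image'][200:380,170:490,::-1],None,fx=2.5,fy=2.5,interpolation=cv2.INTER_CUBIC))
```

View pics/s2c.png

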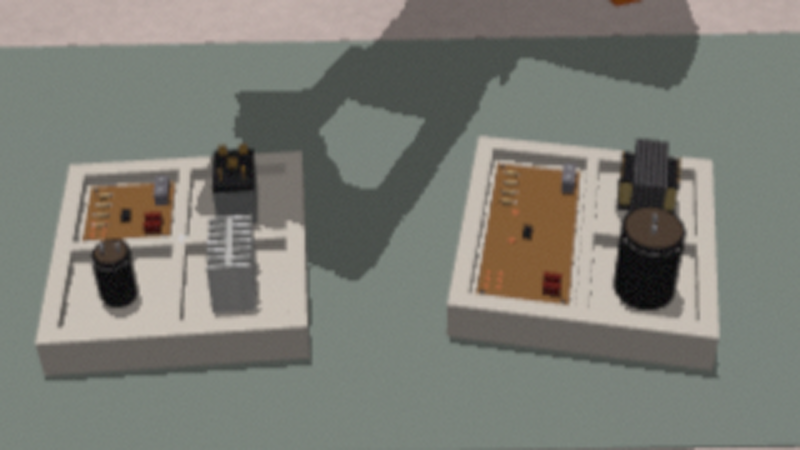

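All five parts stand in their pockets: small capacitor (115,275), heat sink (232,265), relay (233,185), transformer (650,175) and large capacitor (648,258). One check of heights and tilt by depth before handing in.

Run:
```python
from h import *
c=load('scene2') if 0 else load('s2');H,W=480,640
v,u=np.mgrid[:H,:W];r=np.linalg.inv(c['mtx'])@np.stack([u.ravel(),v.ravel(),np.ones(H*W)])
P=(c['R'].T@(r*c['z_map'].ravel()-c['t'][:,None])).T.reshape(H,W,3)
m=((P[...,2]>.04)&(P[...,2]<.1)&(P[...,0]<.75)&(P[...,0]>.53)).astype(np.uint8)
n,l,st,ce=cv2.connectedComponentsWithStats(m)
for i in range(1,n):
    if st[i,4]<40: continue
    q=P[l==i]; zt=np.percentile(q[:,2],90); t=q[q[:,2]>zt-.004]; A=np.c_[t[:,:2],np.ones(len(t))]
    print(ce[i].round(),'top',zt.round(4),t.mean(0).round(4),'slope',np.linalg.lstsq(A,t[:,2],rcond=None)[0][:2].round(3))
for n_ in [(122,245),(122,287),(543,250)]: print(P[n_[1],n_[0]].round(4), np.round(world(load('scene0'),*n_),4))
```

```text
[544. 259.] top 0.0773 [0.5856 0.37   0.0758] slope [ 0.005 -0.005]
[430. 287.] top 0.0772 [0.6754 0.1596 0.0768] slope [-0.024  0.008]
[263. 270.] top 0.0616 [ 0.5897 -0.1102  0.0604] slope [-0.035  0.005]
[120. 283.] top 0.0526 [ 0.6125 -0.352   0.0514] slope [-0.007 -0.013]
[262. 301.] top 0.0638 [ 0.6655 -0.106   0.0625] slope [-0.001  0.008]
[215. 305.] top 0.0629 [ 0.6717 -0.1803  0.0619] slope [-0.023 -0.017]
[ 0.5067 -0.3817  0.0459] [ 0.5082 -0.381   0.047 ]
[ 0.6278 -0.3424  0.053 ] [ 0.626  -0.3434  0.0513]
[0.5741 0.3702 0.0717] [0.5754 0.3695 0.0727]
```

Heights match parts standing on the floor (mat 2 mm + 20 mm + part height), the tops are level, and the bystanders haven't moved.

```bash
python3 -c "
from rig import *
print(finish_job())"
```

```text
the job is handed in; nothing more can be done
None
```

The job is handed in at about 31 s: all five parts stand upright in their own pockets of the right trays, the paper cup, reel and jar were not moved, and no verdict came back from the judge.

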